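# Pour the polishing balls out from under a card, keeping the brass knobs back

## Task

Open the lid of the wooden ball box until it rests back on its stop. Then take the metal card from its rack, lay its lower edge across the low side walls at the lip of the copper bowl and press the bowl down with it, so that the four small steel balls roll out through the slot under the card into the box while the two big brass knobs stay in the bowl. Let the bowl come back up to rest, stand the card back in its rack and let go, without touching the rail or ladle or disturbing the other things on the table.

Things in the scene. Friction and masses are not known exactly. Their poses are not given: they have to be found in the camera images.
- bowl_pivot (a point): Middle of the bowl's tipping axle, 80 mm above the table, on the fixed bracket. Its x axis is level and points from the pouring lip to the back of the bowl, y along the axle, z up.
- bowl (a joint): Tilt of the copper bowl about the axle, rad. 0 = at rest, its floor sloping 8 degrees back so that nothing rolls out; it grows as the open lip goes down towards the box, to a stop at 0.70 (floor then sloping 32 degrees down to the lip). A return spring holds it at 0: some 8 to 14 N down on the rims near the lip tips it; let go, it rises again.
- bowl_floor (a point): On the inner floor of the copper bowl, straight above the axle when the floor is level (70 mm from the axle); moves with the bowl. Its x points to the back, y to the bowl's left, z out of the floor. The flat floor is 116 mm wide between side walls 4 mm thick and 145 mm long: x = -85 mm is the open, wall-less pouring lip, x = +58 mm the back wall. The side walls stand only 24 mm above the floor from the lip to x = -25 mm, and 52 mm from there back.
- bowl_rest (a point): A point moving with the bowl, midway between the two low side walls at the height of their top edges, 22 mm behind the lip: a good place for the middle of the card's lower edge. A card lying across both low walls here leaves a slot 24 mm high and 116 mm wide over the floor.
- box: Fixed wooden ball box 166 x 166 x 60 mm high, walls 5 mm, floor 5 mm, in front of and below the bowl's lip. Origin at the centre of its underside, x points to the bowl, y to its left, z up.
- lid (a joint): Opening angle of the box's flat copper lid, rad: 0 closed, 1.57 upright, 1.85 leaning back on its stop. Let go, it falls shut below about 1.5 and falls open past that.
- lid_hinge (a point): Middle of the lid's hinge line, along the top of the box's right (-y) wall, 60 mm above the table; the hinge line runs along the box's x.
- lid_handle (a point): Middle of the round bar of the lid's handle: 10 mm thick, 70 mm long, parallel to the hinge line, 125 mm from it, 39 mm clear of the lid's face up to its centre; moves with the lid.
- card_grip (a point): Centre of the card's wooden grip bar (16 mm thick, 70 mm long, 26 mm high) along the top edge of a stiff metal card 130 mm wide, 4 mm thick. Its x is across the thickness, y along the width, z up the card; the straight lower edge lies 87 mm below this point. 0.13 to 0.21 kg.
- rack: Fixed dark wooden card rack, nearer or farther from the robot along the table's right side. Origin at the centre of its underside. The card stands upright in its straight slot along y, open at both ends: 12 mm wide (23 mm at the mouth), slot floor 12 mm, mouth 52 mm above the table; the grip's centre is then 99 mm above the table.
- rail: Fixed iron rail on one post (at y = -168 mm, far from the robot), reaching back over the bowl to y = +100 mm, with hooks and a hanging copper ladle. Origin at the table below the middle of the bar, y along the bar towards the robot, x away from the bowl's lip. Bar 12 mm thick, 345 mm above the table, hooks down to 306 mm on its +x side; ladle on that side too, at y = -115 mm, down to 130 mm. It leaves no room for a hand straight above the bowl.
- mortar: Bronze mortar, 94 mm across, 82 mm high; origin under its centre. Bystander.
- sahan: Lidded copper dish, 156 mm across, 95 mm high; origin under its centre. Bystander.
- sprinkler: Brass rosewater sprinkler, 72 mm across, 205 mm high; origin under its centre. Bystander.
- awl: Scribing awl lying along its x, 160 mm long, 22 mm thick; origin at the middle of its underside. Bystander.
- flux: Amber jar, 60 mm across, 85 mm high; origin under its centre. Bystander.
- mallet: Wooden mallet lying on the table along its x, 240 mm long; origin underneath. Bystander.
- shot0_center (a point): Centre of a steel polishing ball, 16 mm across, 17 g; all four start in the bowl.
- shot1_center (a point): Centre of a steel polishing ball, 16 mm across, 17 g; all four start in the bowl.
- shot2_center (a point): Centre of a steel polishing ball, 16 mm across, 17 g; all four start in the bowl.
- shot3_center (a point): Centre of a steel polishing ball, 16 mm across, 17 g; all four start in the bowl.
- knob0_center (a point): Centre of a round brass lid knob, 36 mm across, 100 g; both start in the bowl.
- knob1_center (a point): Centre of a round brass lid knob, 36 mm across, 100 g; both start in the bowl.
Not all that is in view belongs to the job. What is shaped like the box but purple or red is not meant.

How it is judged (in metres and radians):
On the way, in this order (a step that is already met when the one before it is completed fails the run):
1. the box lid rests open on its stop (value of joint lid above 1.75 rad), for 0.2 s.
2. the card presses on the bowl and holds it tipped towards the box, lid open (value of joint bowl above 0.25 rad and contact force between card and bowl above 0.5 N and value of joint lid above 1.75 rad), for 0.3 s.
3. the steel balls are in the box, the knobs in the bowl, and the bowl is back up (x of shot0_center in the frame of box between -0.08 and 0.08 m and y of shot0_center in the frame of box between -0.08 and 0.08 m and z of each of shot0_center, shot1_center, shot2_center, shot3_center in the frame of box below 0.05 m and x of shot1_center in the frame of box between -0.08 and 0.08 m and y of shot1_center in the frame of box between -0.08 and 0.08 m and x of shot2_center in the frame of box between -0.08 and 0.08 m and y of shot2_center in the frame of box between -0.08 and 0.08 m and x of shot3_center in the frame of box between -0.08 and 0.08 m and y of shot3_center in the frame of box between -0.08 and 0.08 m and x of knob0_center in the frame of bowl_floor between -0.085 and 0.065 m and y of knob0_center in the frame of bowl_floor between -0.06 and 0.06 m and z of knob0_center in the frame of bowl_floor between 0 and 0.06 m and x of knob1_center in the frame of bowl_floor between -0.085 and 0.065 m and y of knob1_center in the frame of bowl_floor between -0.06 and 0.06 m and z of knob1_center in the frame of bowl_floor between 0 and 0.06 m and value of joint bowl below 0.08 rad), for 0.2 s.
At the end, for the whole second after the job is handed in: All four steel balls in the box, both brass knobs in the bowl; bowl back at rest (under 0.08 rad), lid open on its stop (over 1.75 rad); card released, still, in the rack slot: grip within 30 mm across, 45 mm along, 7 mm of fully down, 20 degrees of upright (all of step 3 and x of card_grip in the frame of rack between -0.03 and 0.03 m and y of card_grip in the frame of rack between -0.045 and 0.045 m and z of card_grip in the frame of rack below 0.106 m and angle between card_grip's own z axis and vertical below 0.35 rad and value of joint lid above 1.75 rad and linear speed of card below 0.03 m/s); the robot touches nothing.
It fails at once if a bystander is moved more than 30 mm (distance of any of mortar, sahan, sprinkler, awl, flux, mallet from where it was at the start of the episode above 0.03 m).
It fails at once if the rail or its ladle is struck (contact force between any of the arm, the fingers, card and rail above 2 N).
It fails at once if a brass knob leaves the bowl (x of any of knob0_center, knob1_center in the frame of bowl_floor below -0.105 m).
It also fails if it takes over 72 s, if anything falls off the work surface, if the arm or the gripper's body presses on something with over 40 N, if the wrist force passes 120 N, or if a joint passes its speed limit or range.

## Robot

A 6-joint arm with a two-finger parallel gripper is mounted at the origin on the work surface. World frame = base frame: x ahead of the robot, y to its left, z up, the work surface at z = 0. Lengths are in mm, angles in rad, forces in N, time in s.
With the tool pointing down it reaches from about 350 to 775 mm from the base axis. Payload 7.3 kg.
Tool frame: the origin (TCP) lies on the centre line of the jaws, within the pads' length; the fingertips stand 11 mm ahead of it and the grasp point (between the pads) lies 8 mm behind it; z points along the fingers, y is the line along which they close (so a half turn about z gives the same grasp; the last joint's range is limited). The gripper opens to 92 mm and grips with 3 to 60 N. Pads are 19 mm wide; open, the fingers measure 130 mm over their backs; the gripper's body (75 mm by 190 mm) begins 47 mm behind the grasp point.
Start: joints at [1.132, 0.342, 1.524, -0, 1.275, -0.146], TCP at [151.517, 502.679, 237.741] pointing down, gripper open.
Joint ranges: [-2.53, 2.53], [-0.77, 2.02], [0.04, 2.7], [-1, 4.14], [0.28, 2.66], [-3.11, 3.11]. Speed limits (rad/s): [2.57, 2.57, 3.14, 3.14, 3.14, 3.14].

## Interface

Orientations are given as [roll, pitch, yaw] about the fixed x, y, z axes, in that order (R = Rz(yaw) Ry(pitch) Rx(roll)).
In Python, from plant import bot gives the robot as it stands.
- The arm moves only by the tool step_arm, never from a script. Its argument "deltas" is a list of rows, each a list of 5 numbers: the opening, from 0 (shut) to 1 (fully open), then the shift along the tool's x, y, z each as a share of 0.5 m, from -1 to 1, then the turn about the tool's z as a share of pi/2 rad, from -1 to 1. In form: [[claw, x, y, z, turn], ...]. A call has 1 to 8 rows; each row shifts and turns the commanded pose from where the row before left it, along the tool's axes as they then stand; what a row does not reach is not made up. A row lasts 1/10 s, in which the tool goes at most 50 mm and 8.59 degrees, less where a joint would pass 70% of its speed; a pose out of reach is approached as far as the arm can. A call with a number of a shift or a turn outside -1 to 1 is refused whole. A call with a gripper value outside its range is refused whole. The fingers move at their own pace and stop on an object; the grip force is fixed at half the most. Time passes only in rows, so rows that do not move let the fingers close. It gives the time, the measured TCP pose, the force, the opening and the grip force at its end, in the units of the state.
- bot.get_obs(): the state, without advancing time (a new reading comes with each control period).
- bot.capture(name): name is "scene" or "top" or "wrist"; returns (picture, depth): 420x560x3 uint8, red, green, blue; 420x560 float32, mm along the optical axis (not along the pixel's ray), 0 where there is no reading.
- bot.camera_params(name): a dict with "fov_y" (degrees; the focal length in pixels is half the picture's height over the tangent of half this angle, whatever the lens; pixels are square), "cx", "cy" (the principal point, pixels), "rvec" (rotation vector, rad) and "tvec" (3), from world to camera coordinates, as OpenCV has them. Camera axes: x right, y down, z forward; pixel columns grow to the right and rows downward; lengths in mm; the calibration is good to about 2 mm. A picture is of the moment at which its call begins: read the wrist's pose just before it. camera_params takes no time and is no camera call; for the wrist camera it gives the pose at the moment of the call.
- bot.close_job(): hands the job in; it is judged then, once.
The state is a dict: "time": time; "joint_positions": joint angles; "dq": joint speeds; "tau": joint torques, N m; "tool_pos": TCP position; "tcp_rot": TCP orientation; "contact_force": force on the tool from outside, world axes, zero at the start; "moment": the same for the moment, N m; "grip_width": finger opening in mm; "finger_force": force on a finger pad.
Only numpy, scipy, OpenCV 4.12 (cv2) and the standard library are available. Lean on these libraries where they do the work, as an engineer would, in place of code of your own. Each camera call takes 0.05 s, during which the arm holds its last target. There are 200 camera calls.

## Working session

There is one attempt and no reset: what is moved stays moved. The work goes in short steps, Python scripts to look and compute and a tool call to move; the robot and the scene stay as the last step left them, time stands still between calls to the robot, and variables do not carry over. Pictures are saved under pics/ and viewed, at most 10 in all, crops included, and the job is handed in when it is done.

Besides the shell and the picture viewer there is one more tool, called in YAML: its name, and indented under it one key for each argument. step_arm: Moves the arm, as the interface text tells. Shift numbers are shares of 0.5 m and turn numbers shares of pi/2 rad, none past 1 either way. Its arguments: {"type":"object","properties":{"deltas":{"type":"array","items":{"type":"array","items":{"type":"number","minimum":-1,"maximum":1}}}},"required":["deltas"]}

```bash
mkdir -p pics; ls
cat > h.py <<'E'
import numpy as np, cv2
from plant import bot
def cam(n):
    p=bot.camera_params(n); R=cv2.Rodrigues(np.array(p['rvec'],float))[0]
    f=210/np.tan(np.radians(p['fov_y'])/2)
    return p['cx'],p['cy'],f,R,np.array(p['tvec'],float).ravel()
def cloud(n):
    c=cam(n); im,d=bot.capture(n); cx,cy,f,R,t=c
    v,u=np.mgrid[:420,:560]
    P=np.stack([(u-cx)/f*d,(v-cy)/f*d,d],-1)
    W=(P-t)@R
    W[d==0]=np.nan
    return im,W
E
python3 - <<'E'
from h import *
print(bot.get_obs())
for n in ['scene','top']:
    im,W=cloud(n); cv2.imwrite(f'pics/{n}0.png',im[...,::-1]); np.savez(f'{n}0.npz',im=im,W=W)
    c=cam(n); print(n,c[:3],-c[3].T@c[4])
E
```

```text
pics
{'time': 0.0, 'joint_positions': array([ 1.13197123e+00,  3.42730775e-01,  1.52501250e+00,  1.57250478e-05,
        1.27542886e+00, -1.46007659e-01]), 'dq': array([ 0.0002103 , -0.00041644,  0.00025607, -0.00058495,  0.00018451,
       -0.00026301]), 'tau': array([ 8.24990402e-04, -4.31253183e+01, -2.44219369e+01,  7.18711456e-02,
        5.60132798e-02, -1.25544102e-04]), 'tool_pos': array([151.34926087, 502.29636941, 237.04236366]), 'tcp_rot': array([-3.14003217e+00, -2.44674286e-04,  2.84877043e+00]), 'contact_force': array([ 0.51723666, -0.52867282, -0.11222613]), 'moment': array([-0.01299612,  0.00472736,  0.01073582]), 'finger_force': 0.0, 'grip_width': 91.42326735407228}
scene (276.5223759135299, 209.23916654743456, np.float64(395.3607675568926)) [ 994.2639088   306.85428224 1030.69218985]
top (291.5718492095523, 198.9740234039295, np.float64(428.5860418260219)) [ 259.71501667   58.36867997 1588.19584903]
```

View pics/scene0.png

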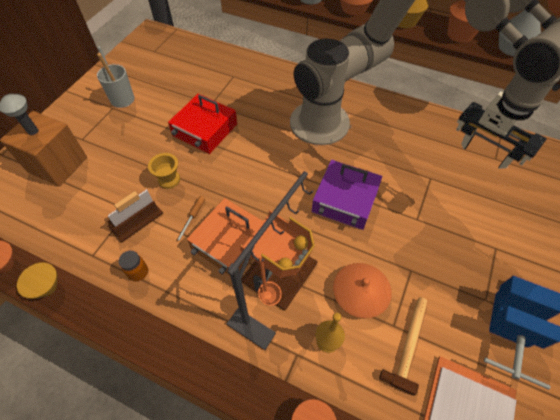

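View pics/top0.png

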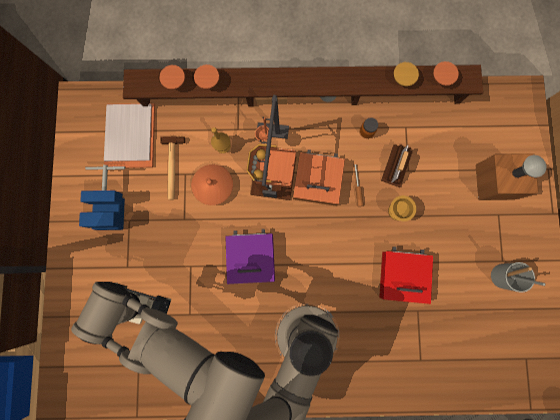

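The scene view shows the rack with card at (133,213), the copper-lidded box at (228,235), the bowl at (287,250) and the rail from (305,178) to (240,268). Candidates for the box, in top-view pixels:
- Copper-lidded box (320,178): chosen, because it sits at the bowl's lip.
- Purple box (250,258): a decoy.
- Red box (407,275): a decoy.

Next, one close crop to check this.

Run:
```python
from h import *
d=np.load('top0.npz'); im,W=d['im'],d['W']
cv2.imwrite('pics/topc.png',cv2.resize(im[90:230,235:435,::-1],None,fx=4,fy=4,interpolation=cv2.INTER_CUBIC))
def q(u,v): print((u,v),np.round(W[v,u]),im[v,u])
for u,v in [(320,178),(250,258),(403,150),(398,165),(405,163),(350,178),(280,170),(262,170),(275,105),(270,170),(210,183),(400,208),(358,185),(370,127)]: q(u,v)
```

```text
(320, 178) [561. -55.  69.] [209 114  69]
(250, 258) [279. 198.  67.] [78 34 86]
(403, 150) [ 665. -366.   52.] [121 112 106]
(398, 165) [ 601. -335.   87.] [127 103  82]
(405, 163) [ 616. -370.   53.] [82 53 30]
(350, 178) [ 573. -174.   -1.] [117  76  48]
(280, 170) [574.  87. 154.] [209 112  68]
(262, 170) [576. 149. 146.] [179  94  57]
(275, 105) [733.  96. 346.] [42 38 38]
(270, 170) [576. 122. 149.] [208 114  67]
(210, 183) [544. 338.  89.] [141  77  48]
(400, 208) [ 449. -342.   56.] [187 135  58]
(358, 185) [ 542. -200.   19.] [122 117 104]
(370, 127) [ 745. -241.   83.] [73 68 65]
```

View pics/topc.png

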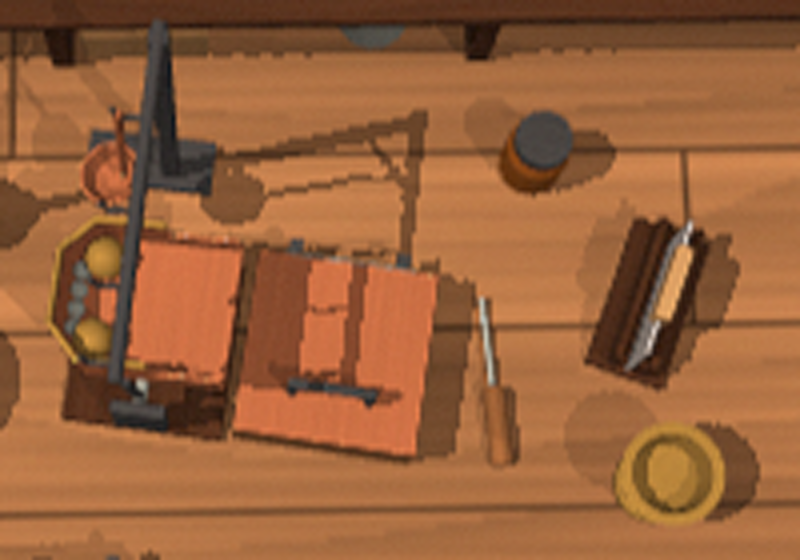

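The close crop confirms it: copper lid centred at (335,360), handle bar (290,383)–(375,395) on the robot side, and hinge on the far edge. The card is in the rack at (665,290). The bar crosses the bowl from (157,25) to (117,380).

Run:
```python
from h import *
def rect(n,P):
    (c,s,a)=cv2.minAreaRect(P[:,:2].astype(np.float32)); print(n,len(P),'c',np.round(c,1),'s',np.round(s,1),'a',round(a,1),'z med',np.round(np.percentile(P[:,2],[5,50,95]),1))
for n in ['top','scene']:
    d=np.load(n+'0.npz'); im,W=d['im'],d['W'].reshape(-1,3); c=im.reshape(-1,3).astype(int)
    ok=~np.isnan(W[:,0]); 
    def box(x0,x1,y0,y1,z0,z1): return ok&(W[:,0]>x0)&(W[:,0]<x1)&(W[:,1]>y0)&(W[:,1]<y1)&(W[:,2]>z0)&(W[:,2]<z1)
    print(n)
    red=(c[:,0]>c[:,2]*1.7)
    rect('lid',W[box(450,680,-165,35,56,76)&red])
    rect('handle',W[box(450,680,-165,35,92,120)])
    rect('rackcardtop',W[box(500,740,-450,-270,95,125)])
    rect('rack',W[box(500,740,-450,-270,42,58)])
    rect('bar',W[box(400,800,-50,200,335,360)])
    rect('bowllip+',W[box(480,690,10,70,110,200)&red])
    rect('bowl',W[box(480,690,10,240,125,215)&red])
    rect('bowlhigh',W[box(480,690,10,240,172,215)])
    rect('hooks',W[box(400,800,-50,200,300,332)])
    rect('ladle',W[box(600,800,-50,200,125,300)])
```

```text
top
lid 1965 c [566.3 -51. ] s [166.1 170.6] a 80.9 z med [62.2 67.9 73.1]
handle 66 c [523.9 -44.6] s [78.8 10.3] a 80.9 z med [101.9 109.7 117. ]
rackcardtop 110 c [ 600.4 -342.2] s [16.6 98.8] a 69.7 z med [ 97.7 110.8 115.4]
rack 192 c [ 618.9 -350. ] s [ 41.6 140.3] a 68.5 z med [43.  49.4 56.5]
bar 371 c [627.4 115.1] s [ 13.4 281.2] a 82.7 z med [345.1 350.1 354.5]
bowllip+ 309 c [580.1  53.2] s [ 34.3 127.6] a 89.0 z med [154.7 160.  179.5]
bowl 1462 c [605.2 116.4] s [154.1 160.4] a 81.3 z med [146.1 158.8 196.4]
bowlhigh 384 c [588.9 120.4] s [151.3 126.1] a 82.2 z med [173.1 181.9 204.3]
hooks 76 c [635.  133.8] s [ 36.3 258.1] a 78.2 z med [306.1 314.  325.6]
ladle 929 c [679.1 114.1] s [158.2 158. ] a 90.0 z med [137.2 158.7 217.8]
scene
lid 2542 c [564.5 -58.2] s [152.5 169.2] a 80.8 z med [63.2 66.2 69.2]
handle 110 c [524.2 -42.8] s [79.6 12.2] a 81.6 z med [ 94.1 107.9 111.7]
rackcardtop 197 c [ 611.2 -345.1] s [19.3 85.3] a 68.9 z med [ 97.4 108.3 112.7]
rack 353 c [ 624.8 -341.4] s [ 43.2 142.8] a 59.9 z med [43.  49.2 56.2]
bar 796 c [627.7 114.2] s [ 16.1 281. ] a 83.0 z med [343.3 348.7 351.2]
bowllip+ 218 c [581.6  59.1] s [ 36.4 124.8] a 83.1 z med [153.8 159.  181.3]
bowl 2620 c [606.4 116.2] s [155.1 160.5] a 82.1 z med [144.2 156.2 197.4]
bowlhigh 788 c [589.5 119.9] s [151.5 127. ] a 81.1 z med [173.1 183.2 202.7]
hooks 305 c [636.6 130.3] s [ 36.8 258.2] a 80.3 z med [302.5 314.3 328.3]
ladle 1806 c [681.5 113.9] s [160.4 162.9] a 90.0 z med [134.8 158.5 278.4]
```

```bash
cat >> h.py <<'E'
def go(x,y,z,yaw_deg=None,frm=None):
    o=bot.get_obs(); p=np.array(o['tool_pos']) if frm is None else np.array(frm[:3],float)
    s=o['tcp_rot'][2] if frm is None else np.radians(frm[3])
    d=np.array([x,y,z])-p; c,n=np.cos(s),np.sin(s)
    t=np.array([d[0]*c+d[1]*n, d[0]*n-d[1]*c, -d[2]])/500
    print('shift',np.round(t,4),'rows>=',round(np.linalg.norm(t)/.1,1), 'turn',None if yaw_deg is None else round((np.degrees(s)-yaw_deg)/90,3))
E
python3 - <<'E'
from h import *
go(300,250,240); go(390,-20,240,frm=[300,250,240,163.2]); go(524,-44,160,80.9,frm=[390,-20,240,163.2])
e=np.array([np.cos(np.radians(81)),np.sin(np.radians(81))]); nrm=np.array([-e[1],e[0]])
for n in ['top','scene']:
    d=np.load(n+'0.npz'); im,W=d['im'],d['W'].reshape(-1,3); c=im.reshape(-1,3).astype(int)
    ok=~np.isnan(W[:,0]); red=(c[:,0]>c[:,2]*1.7)&(c.sum(1)>150)
    m=ok&red&(W[:,0]>480)&(W[:,0]<680)&(W[:,1]>0)&(W[:,1]<230)&(W[:,2]>135)&(W[:,2]<222)
    P=W[m]; s=P[:,:2]@e; t=P[:,:2]@nrm
    print(n,'s',np.round(np.percentile(s,[0,.5,2,98,99.5,100])),'t',np.round(np.percentile(t,[0,.5,2,98,99.5,100])))
    for a in range(105,240,12):
        k=(s>=a)&(s<a+12)
        if k.sum()>5: print(a,k.sum(),np.round(np.percentile(P[k,2],[5,50,95,100])),np.round(np.percentile(t[k],[0,5,95,100])))
    m=ok&(W[:,2]>335)&(W[:,2]<358)&(W[:,0]>450)&(W[:,0]<690)&(W[:,1]>60)&(W[:,1]<160); P=W[m]
    print('bar s',np.round(np.percentile(P[:,:2]@e,[2,50,98])), np.round(np.percentile(P[:,0],[0,100])))
E
```

```text
shift [-0.4303 -0.3975 -0.0058] rows>= 5.9 turn None
shift [-0.3284 -0.4649 -0.    ] rows>= 5.7 turn None
shift [-0.2704  0.0315  0.16  ] rows>= 3.2 turn 0.914
top s [132. 133. 135. 282. 286. 287.] t [-625. -624. -622. -501. -500. -499.]
129 97 [156. 162. 174. 186.] [-624. -621. -502. -501.]
141 129 [156. 160. 183. 190.] [-624. -622. -507. -501.]
153 133 [154. 159. 180. 183.] [-623. -621. -502. -500.]
165 130 [151. 157. 178. 186.] [-625. -622. -503. -501.]
177 133 [150. 155. 178. 183.] [-625. -621. -502. -501.]
189 132 [149. 153. 193. 208.] [-624. -621. -502. -501.]
201 140 [146. 153. 206. 210.] [-623. -622. -501. -499.]
213 84 [145. 151. 192. 209.] [-625. -621. -504. -499.]
225 36 [147. 172. 202. 205.] [-624. -622. -501. -500.]
237 131 [143. 173. 190. 203.] [-623. -621. -508. -500.]
bar s [204. 211. 218.] [487. 690.]
scene s [131. 133. 135. 283. 285. 286.] t [-633. -627. -626. -504. -502. -500.]
129 115 [158. 160. 181. 183.] [-627. -626. -506. -503.]
141 15 [156. 180. 184. 186.] [-627. -627. -504. -503.]
153 175 [153. 156. 164. 179.] [-626. -605. -506. -502.]
165 212 [152. 155. 175. 181.] [-627. -612. -505. -502.]
177 195 [151. 153. 177. 179.] [-626. -612. -505. -502.]
189 209 [149. 152. 191. 209.] [-626. -601. -505. -502.]
201 269 [147. 151. 203. 207.] [-627. -626. -505. -501.]
213 277 [146. 149. 202. 206.] [-633. -626. -505. -502.]
225 218 [145. 162. 201. 204.] [-627. -626. -505. -500.]
237 261 [143. 175. 199. 203.] [-627. -626. -505. -501.]
bar s [205. 213. 218.] [489. 690.]
```

step_arm:
  deltas:
    - [1, -0.072, -0.066, 0, 0]
    - [1, -0.072, -0.066, 0, 0]
    - [1, -0.072, -0.066, 0, 0]
    - [1, -0.072, -0.066, 0, 0]
    - [1, -0.072, -0.066, 0, 0]
    - [1, -0.072, -0.066, 0, 0]
    - [1, -0.055, -0.077, 0, 0]
    - [1, -0.055, -0.077, 0, 0]

```text
time: 0.9
tool_pos: [331.8, 159.3, 237.6]
tcp_rot: [-3.142, -0.0, 2.849]
contact_force: [1.1, -0.1, -0.1]
grip_width: 92.0
finger_force: 0.0
```

step_arm:
  deltas:
    - [1, -0.055, -0.077, 0, 0]
    - [1, -0.055, -0.077, 0, 0]
    - [1, -0.055, -0.077, 0, 0]
    - [1, -0.055, -0.077, 0, 0]
    - [1, 0, 0, 0, 0.09]
    - [1, 0, 0, 0, 0.09]
    - [1, 0, 0, 0, 0.09]
    - [1, 0, 0, 0, 0.09]

```text
time: 1.7
tool_pos: [392.2, -18.2, 237.4]
tcp_rot: [-3.141, -0.001, 2.277]
contact_force: [-0.7, 0.4, 0.2]
grip_width: 91.7
finger_force: 0.0
```

step_arm:
  deltas:
    - [1, 0, 0, 0, 0.09]
    - [1, 0, 0, 0, 0.09]
    - [1, 0, 0, 0, 0.09]
    - [1, 0, 0, 0, 0.09]
    - [1, 0, 0, 0, 0.09]
    - [1, 0, 0, 0, 0.09]
    - [1, 0, 0, 0, 0.01]
    - [1, 0, 0, 0, 0]

```text
time: 2.5
tool_pos: [392.4, -18.0, 237.6]
tcp_rot: [-3.141, -0.0, 1.422]
contact_force: [0.2, 0.1, 0.3]
grip_width: 91.9
finger_force: 0.0
```

Run:
```python
from h import *
o=bot.get_obs(); print(o['tool_pos'],np.degrees(o['tcp_rot']),o['time'],o['joint_positions']); go(524,-44,160,80.9); go(524,-44,104)
```

```text
[392.35407297 -18.01343045 237.56660928] [-1.79977579e+02 -5.19505721e-03  8.14965751e+01] 2.5 [-2.41687052e-01  9.70839600e-02  1.84800781e+00  5.78239299e-05
  1.19689896e+00 -9.32954384e-02]
shift [-0.0125  0.2681  0.1551] rows>= 3.1 turn 0.007
shift [-0.0125  0.2681  0.2671] rows>= 3.8 turn None
```

step_arm:
  deltas:
    - [1, -0.003, 0.067, 0.04, 0.007]
    - [1, -0.003, 0.067, 0.04, 0]
    - [1, -0.003, 0.067, 0.04, 0]
    - [1, -0.003, 0.067, 0.035, 0]
    - [1, 0, 0, 0.056, 0]
    - [1, 0, 0, 0.056, 0]
    - [1, 0, 0, 0, 0]
    - [0, 0, 0, 0, 0]

```text
time: 3.3
tool_pos: [523.8, -45.2, 104.4]
tcp_rot: [-3.141, -0.0, 1.41]
contact_force: [-0.2, 0.3, -0.2]
grip_width: 87.2
finger_force: 0.0
```

step_arm:
  deltas:
    - [0, 0, 0, 0, 0]
    - [0, 0, 0, 0, 0]
    - [0, 0, 0, 0, 0]
    - [0, 0, 0, 0, 0]

```text
time: 3.7
tool_pos: [524.1, -45.3, 105.0]
tcp_rot: [3.14, 0.0, 1.409]
contact_force: [-1.0, -0.1, 1.0]
grip_width: 56.4
finger_force: 0.0
```

step_arm:
  deltas:
    - [0, 0, 0, 0, 0]
    - [0, 0, 0, 0, 0]
    - [0, 0, 0, 0, 0]
    - [0, 0, 0, 0, 0]
    - [0, 0, 0, 0, 0]
    - [0, 0, 0, 0, 0]
    - [0, 0, 0, 0, 0]

```text
time: 4.4
tool_pos: [521.8, -44.9, 103.9]
tcp_rot: [-3.137, -0.0, 1.409]
contact_force: [-6.8, 1.4, 5.0]
grip_width: 9.0
finger_force: 30.0
```

Run:
```python
from h import *
o=bot.get_obs(); print(o['tool_pos'],o['grip_width'],o['finger_force'])
# arc: radial axis -> tool y toward away from robot? ; h = handle height above hinge
h=o['tool_pos'][2]-60; 
f=lambda q:np.array([-(125*np.cos(q)-h*np.sin(q)),125*np.sin(q)+h*np.cos(q)])
q=np.linspace(0,1.78,17); p=np.array([f(a) for a in q]); d=np.diff(p,axis=0)/500
print(h, np.round(d,3).tolist(), np.linalg.norm(d,axis=1).max())
```

```text
[521.76688924 -44.86267575 103.94410491] 8.993359794174625 29.999162256717682
43.944104906026155 [[0.011, 0.027], [0.014, 0.026], [0.017, 0.024], [0.02, 0.022], [0.022, 0.02], [0.024, 0.017], [0.026, 0.014], [0.027, 0.011], [0.028, 0.008], [0.029, 0.005], [0.029, 0.002], [0.029, -0.001], [0.029, -0.005], [0.028, -0.008], [0.027, -0.011], [0.026, -0.014]] 0.029465910155906248
```

step_arm:
  deltas:
    - [0, 0, 0.011, -0.027, 0]
    - [0, 0, 0.014, -0.026, 0]
    - [0, 0, 0.017, -0.024, 0]
    - [0, 0, 0.02, -0.022, 0]
    - [0, 0, 0.022, -0.02, 0]
    - [0, 0, 0.024, -0.017, 0]
    - [0, 0, 0.026, -0.014, 0]
    - [0, 0, 0.027, -0.011, 0]

```text
time: 5.2
tool_pos: [602.3, -58.4, 185.8]
tcp_rot: [-3.139, 0.001, 1.408]
contact_force: [-3.2, -0.2, 2.4]
grip_width: 8.8
finger_force: 30.0
```

step_arm:
  deltas:
    - [0, 0, 0.028, -0.008, 0]
    - [0, 0, 0.029, -0.005, 0]
    - [0, 0, 0.029, -0.002, 0]
    - [0, 0, 0.029, 0.001, 0]
    - [0, 0, 0.029, 0.005, 0]
    - [0, 0, 0.028, 0.008, 0]
    - [0, 0, 0.027, 0.011, 0]
    - [0, 0, 0, 0, 0]

```text
time: 6.0
tool_pos: [702.5, -75.3, 178.9]
tcp_rot: [3.141, 0.001, 1.408]
contact_force: [0.3, -3.7, 1.8]
grip_width: 8.5
finger_force: 30.0
```

step_arm:
  deltas:
    - [0, 0, 0.026, 0.014, 0]
    - [0.22, 0, 0, 0, 0]
    - [0.22, 0, 0, 0, 0]
    - [0.22, 0, 0, 0, 0]
    - [0.22, 0, 0, -0.04, 0]
    - [0.22, 0, 0, -0.06, 0]
    - [0.22, 0, 0, -0.06, 0]
    - [0.22, 0, 0, -0.04, 0]

```text
time: 6.8
tool_pos: [714.2, -76.0, 275.2]
tcp_rot: [3.14, -0.001, 1.409]
contact_force: [0.3, 0.2, 1.3]
grip_width: 20.5
finger_force: 0.0
```

Run:
```python
from h import *
o=bot.get_obs(); print(o['tool_pos'],o['contact_force'],o['joint_positions'])
im,W=cloud('scene'); cv2.imwrite('pics/s1.png',cv2.resize(im[150:330,90:330,::-1],None,fx=3,fy=3))
go(620,-345,290,159); go(480,-200,290,159)
```

```text
[714.15003379 -76.00372573 275.211864  ] [0.28269943 0.20709517 1.32111872] [-2.12886697e-01  7.14635073e-01  7.94335577e-01  6.50240210e-04
  1.63065323e+00 -5.08294449e-02]
shift [-0.5613 -0.1007 -0.0227] rows>= 5.7 turn -0.87
shift [-0.3202 -0.4238 -0.0227] rows>= 5.3 turn -0.87
```

View pics/s1.png

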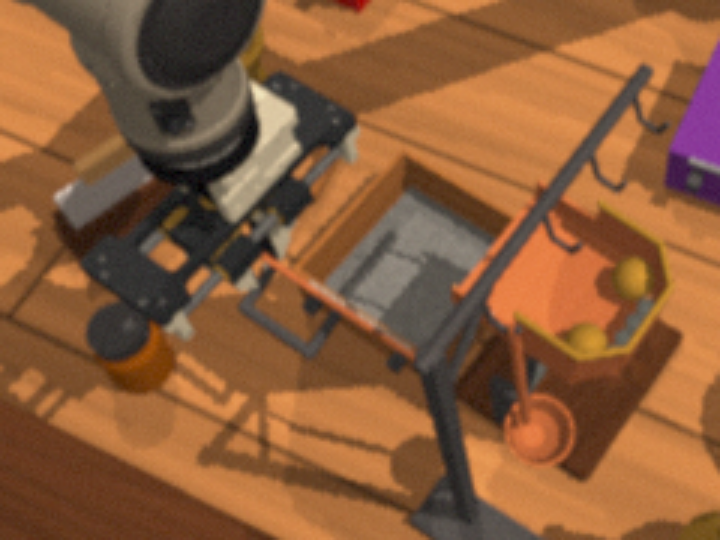

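The lid is open and leaning back (edge from (265,255) to (420,355)), and the box interior is exposed. The knobs and balls are at the back of the bowl around (630,310). Next is the card.

step_arm:
  deltas:
    - [0.6, -0.094, -0.017, -0.004, 0]
    - [1, -0.094, -0.017, -0.004, 0]
    - [1, -0.094, -0.017, -0.004, 0]
    - [1, -0.094, -0.017, -0.004, 0]
    - [1, -0.094, -0.017, -0.004, 0]
    - [1, -0.094, -0.017, -0.004, 0]
    - [1, 0, 0, 0, -0.09]
    - [1, 0, 0, 0, -0.09]

```text
time: 7.65
tool_pos: [617.0, -348.1, 283.3]
tcp_rot: [-3.14, -0.002, 1.694]
contact_force: [0.4, 0.9, 0.3]
grip_width: 79.7
finger_force: 0.0
```

step_arm:
  deltas:
    - [1, 0, 0, 0, -0.09]
    - [1, 0, 0, 0, -0.09]
    - [1, 0, 0, 0, -0.09]
    - [1, 0, 0, 0, -0.09]
    - [1, 0, 0, 0, -0.09]
    - [1, 0, 0, 0, -0.09]
    - [1, 0, 0, 0, -0.09]
    - [1, 0, 0, 0, -0.06]

```text
time: 8.45
tool_pos: [618.0, -345.9, 283.5]
tcp_rot: [3.141, -0.002, 2.781]
contact_force: [0.3, -0.5, 0.0]
grip_width: 91.7
finger_force: 0.0
```

Run:
```python
from h import *
o=bot.get_obs(); print(o['tool_pos'],np.degrees(o['tcp_rot']),o['joint_positions'])
im,W=cloud('wrist'); cv2.imwrite('pics/w1.png',im[...,::-1])
Pw=W.reshape(-1,3); ok=~np.isnan(Pw[:,0])
Pi=np.arange(len(Pw))
def rect(n,m):
    P=Pw[m]
    if len(P)<5: print(n,len(P));return
    c,s,a=cv2.minAreaRect(P[:,:2].astype(np.float32)); print(n,len(P),np.round(c,1),np.round(s,1),round(a,1),np.round(np.percentile(P[:,2],[2,50,98]),1))
near=ok&(np.hypot(Pw[:,0]-615,Pw[:,1]+345)<110)
rect('grip',near&(Pw[:,2]>106)&(Pw[:,2]<120)); rect('cardgrip',near&(Pw[:,2]>80)&(Pw[:,2]<120)); rect('rack',near&(Pw[:,2]>47)&(Pw[:,2]<57))
```

```text
[ 618.00980211 -345.86306296  283.49325606] [ 1.79941168e+02 -1.01611690e-01  1.59312507e+02] [-6.18538799e-01  6.91678243e-01  8.15282661e-01  5.42541505e-04
  1.63660820e+00 -1.82823420e+00]
grip 1202 [ 612.6 -349.3] [15.5 69.7] 68.8 [108.5 111.1 112.8]
cardgrip 1439 [ 612.9 -349.4] [ 15.5 128.8] 68.8 [ 92.4 110.9 112.8]
rack 1604 [ 617.8 -351.5] [ 40.  140.3] 68.7 [49.8 51.5 53.1]
```

View pics/w1.png

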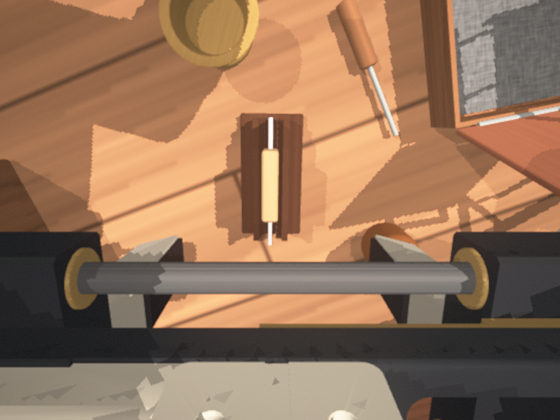

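The wrist view shows the card grip at (270,185), lying vertically in the picture, so its width runs along world 158.8°. I'll check the height of the card's shoulders beyond the grip ends.

Run:
```python
from h import *
im,W=cloud('wrist'); P=W.reshape(-1,3); P=P[~np.isnan(P[:,0])]
a=np.radians(158.8); e=np.array([np.cos(a),np.sin(a)]); n=np.array([-e[1],e[0]])
q=P[:,:2]-[612.8,-349.4]; s=q@e; t=q@n
for lo in range(-70,70,7):
    k=(s>=lo)&(s<lo+7)&(abs(t)<9)&(P[:,2]>75); 
    if k.sum(): print(lo,k.sum(),np.round(np.percentile(P[k,2],[10,50,90]),1),np.round(np.percentile(t[k],[5,95]),1))
for lo in range(-75,75,30):
    for zz in [(47,57)]:
        k=(s>=lo)&(s<lo+30)&(abs(t)<30)&(P[:,2]>zz[0])&(P[:,2]<zz[1]); print('rack',lo,np.round(np.unique(np.round(t[k]/2)*2),0))
go(612.8,-349.4,200,68.8)
```

```text
-70 8 [92.2 93.2 94. ] [-1.3  1.9]
-63 24 [92.6 93.3 94.1] [-1.3  1.9]
-56 26 [92.7 93.1 94.2] [-1.2  2. ]
-49 26 [92.5 93.4 94.5] [-1.1  2. ]
-42 9 [92.4 93.6 97. ] [-1.1  3.1]
-35 92 [110.  111.1 112. ] [-7.  7.]
-28 113 [110.3 111.2 112.4] [-6.9  7. ]
-21 117 [110.3 111.3 112.5] [-6.8  7.6]
-14 121 [109.9 111.1 112.1] [-7.7  7.6]
-7 126 [109.7 111.2 112.1] [-7.4  7.4]
0 119 [109.9 111.1 112.2] [-7.5  7.7]
7 126 [109.8 111.1 112.2] [-7.4  7.7]
14 415 [110.9 354.1 378.1] [-8.1  7.6]
21 9815 [354.2 377.9 386.7] [-8.1  8.1]
28 161 [108.9 110.9 352.2] [-7.1  6.8]
35 41 [ 92.8  93.9 106.3] [-2.3  3.5]
42 28 [92.6 93.6 94.6] [-1.2  1.7]
49 33 [92.6 93.2 94.1] [-1.1  1.8]
56 35 [82.4 93.  93.9] [-1.9  1.8]
63 9 [91.2 93.1 93.9] [-1.5  1.9]
rack -75 [-20. -18. -16. -14.  -2.  14.  16.  18.  20.]
rack -45 [-20. -18. -16. -14. -12.  14.  16.  18.  20.]
rack -15 [-20. -18. -16. -14.  14.  16.  18.  20.]
rack 15 [-20. -18. -16. -14. -12.  -2.  14.  16.  18.  20.]
rack 45 [-20. -18. -16. -14.  14.  16.  18.  20.]
shift [ 0.0074 -0.0102  0.1673] rows>= 1.7 turn 1.003
```

step_arm:
  deltas:
    - [1, 0, 0, 0, 0.09]
    - [1, 0, 0, 0, 0.09]
    - [1, 0, 0, 0, 0.09]
    - [1, 0, 0, 0, 0.09]
    - [1, 0, 0, 0, 0.09]
    - [1, 0, 0, 0, 0.09]
    - [1, 0, 0, 0, 0.09]
    - [1, 0, 0, 0, 0.09]

```text
time: 9.35
tool_pos: [618.2, -346.1, 284.0]
tcp_rot: [-3.141, -0.001, 1.635]
contact_force: [-0.3, -0.7, 0.9]
grip_width: 91.8
finger_force: 0.0
```

step_arm:
  deltas:
    - [1, 0, 0, 0, 0.09]
    - [1, 0, 0, 0, 0.09]
    - [1, 0, 0, 0, 0.09]
    - [1, 0, 0, 0, 0.013]
    - [1, 0, 0, 0.08, 0]
    - [1, 0, 0, 0.08, 0]
    - [1, 0, 0, 0, 0]
    - [1, 0, 0, 0, 0]

```text
time: 10.15
tool_pos: [618.3, -346.4, 204.9]
tcp_rot: [-3.141, -0.0, 1.2]
contact_force: [0.6, 0.5, 0.5]
grip_width: 91.6
finger_force: 0.0
```

Run:
```python
from h import *
o=bot.get_obs(); print(o['tool_pos'],np.degrees(o['tcp_rot']))
go(612.8,-349.4,108.5,68.8)
```

```text
[ 618.30347773 -346.38564587  204.91619412] [-1.79941202e+02 -2.68765606e-02  6.87688061e+01]
shift [-0.0096 -0.0081  0.1928] rows>= 1.9 turn -0.0
```

step_arm:
  deltas:
    - [1, -0.0096, -0.0081, 0, 0]
    - [1, 0, 0, 0.06, 0]
    - [1, 0, 0, 0.06, 0]
    - [1, 0, 0, 0.05, 0]
    - [1, 0, 0, 0.023, 0]
    - [0.6, 0, 0, 0, 0]
    - [0.6, 0, 0, 0, 0]
    - [0.6, 0, 0, 0, 0]

```text
time: 10.95
tool_pos: [613.8, -350.3, 110.6]
tcp_rot: [3.138, 0.001, 1.199]
contact_force: [0.4, -0.8, 1.7]
grip_width: 72.3
finger_force: 1.1
```

step_arm:
  deltas:
    - [0.3, 0, 0, 0, 0]
    - [0.3, 0, 0, 0, 0]
    - [0.3, 0, 0, 0, 0]
    - [0.3, 0, 0, 0, 0]
    - [0.3, 0, 0, 0, 0]

```text
time: 11.45
tool_pos: [613.6, -350.1, 110.5]
tcp_rot: [3.138, 0.001, 1.2]
contact_force: [-0.2, 0.5, 5.2]
grip_width: 69.7
finger_force: 30.0
```

step_arm:
  deltas:
    - [0.3, 0, 0, -0.03, 0]
    - [0.3, 0, 0, -0.06, 0]
    - [0.3, 0, 0, -0.08, 0]
    - [0.3, 0, 0, -0.08, 0]
    - [0.3, 0, 0, -0.08, 0]
    - [0.3, 0, 0, -0.07, 0]
    - [0.3, 0, 0, 0, 0]

```text
time: 12.15
tool_pos: [614.0, -350.2, 316.0]
tcp_rot: [3.13, 0.003, 1.2]
contact_force: [-0.4, 0.6, -0.7]
grip_width: 69.2
finger_force: 30.0
```

Run:
```python
from h import *
o=bot.get_obs(); print(o['tool_pos'],np.degrees(o['tcp_rot']),o['contact_force'],o['grip_width'])
go(576,35,310,81)
```

```text
[ 613.96911359 -350.21036928  316.04100301] [1.79332491e+02 1.63759676e-01 6.87303548e+01] [-0.37072778  0.61692127 -0.71140486] 69.17107601527523
shift [ 0.6904 -0.3502  0.0121] rows>= 7.7 turn -0.136
```

step_arm:
  deltas:
    - [0.3, 0.04, -0.02, 0, 0]
    - [0.3, 0.08, -0.04, 0, 0]
    - [0.3, 0.08, -0.04, 0, 0]
    - [0.3, 0.08, -0.04, 0, 0]
    - [0.3, 0.08, -0.04, 0, 0]
    - [0.3, 0.08, -0.04, 0, 0]
    - [0.3, 0.08, -0.04, 0, 0]
    - [0.3, 0.08, -0.04, 0, 0]

```text
time: 12.95
tool_pos: [581.0, -13.7, 307.9]
tcp_rot: [-3.141, 0.0, 1.199]
contact_force: [0.5, 0.6, -2.1]
grip_width: 69.4
finger_force: 30.0
```

step_arm:
  deltas:
    - [0.3, 0.06, -0.035, 0, 0]
    - [0.3, 0.03, -0.016, 0, 0]
    - [0.3, 0, 0, 0, -0.05]
    - [0.3, 0, 0, 0, -0.05]
    - [0.3, 0, 0, 0, -0.036]
    - [0.3, 0, 0, 0, 0]
    - [0.3, 0, 0, 0, 0]

```text
time: 13.65
tool_pos: [574.4, 35.2, 307.9]
tcp_rot: [-3.141, 0.0, 1.411]
contact_force: [0.0, 1.3, -1.4]
grip_width: 69.6
finger_force: 30.0
```

Run:
```python
from h import *
o=bot.get_obs(); print(o['tool_pos'],np.degrees(o['tcp_rot']),o['contact_force'],o['grip_width'])
im,W=cloud('scene'); cv2.imwrite('pics/s2.png',cv2.resize(im[150:330,120:360,::-1],None,fx=3,fy=3))
P=W.reshape(-1,3); c=im.reshape(-1,3).astype(int)
a=np.radians(81);e=np.array([np.cos(a),np.sin(a)]);n=np.array([-e[1],e[0]])
s=P[:,:2]@e;t=P[:,:2]@n
st=o['tool_pos'][:2]@e; tt=o['tool_pos'][:2]@n; print('tcp s,t',st,tt)
for lo in range(195,310,10):
    k=(abs(s-st)<25)&(abs(t-tt)<75)&(P[:,2]>=lo)&(P[:,2]<lo+10)
    if k.sum()>3: print(lo,k.sum(),np.round(np.percentile(s[k],[5,50,95])-st,1),np.round(np.percentile(t[k],[0,100])-tt,1),round(P[k,2].min(),1))
```

```text
[574.38654314  35.22049992 307.94561135] [-1.79967708e+02  8.91434544e-03  8.08463487e+01] [ 0.04200666  1.33053568 -1.35142388] 69.57226359253443
tcp s,t 124.64072872328073 -561.8051915916075
205 39 [1.7 2.6 3.5] [-66.7  54.1] 207.6
215 85 [1.8 2.8 3.9] [-66.8  57.8] 215.1
225 85 [1.8 2.8 3.8] [-68.   59.3] 225.0
235 83 [1.5 2.7 3.8] [-67.4  60.9] 235.3
245 84 [1.5 2.9 3.9] [-66.9  61.4] 245.0
255 93 [1.9 2.9 3.8] [-67.   60.8] 255.0
265 75 [1.8 2.9 3.9] [-67.   61.7] 265.1
275 39 [1.7 2.7 4.5] [-67.   62.7] 275.0
285 61 [0.6 8.6 9.5] [-67.2  62.4] 285.2
295 58 [ 7.6  9.1 12.3] [-45.3  42.4] 295.1
305 79 [ 2.7  8.1 12.5] [-53.9  46.7] 305.3
```

View pics/s2.png

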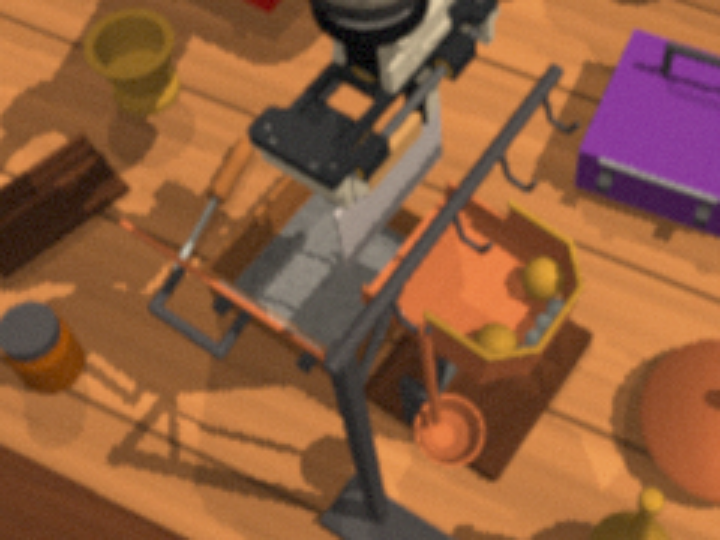

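The card hangs upright with its lower edge near (345,260), and the bowl, lid and balls are undisturbed. I'll check how far the hand reaches towards the rail.

Run:
```python
from h import *
o=bot.get_obs(); tp=o['tool_pos']
c=cam('wrist'); a=np.radians(81);e=np.array([np.cos(a),np.sin(a)]);n=np.array([-e[1],e[0]])
cp=-c[3].T@c[4]-tp; print('cam rel s,t,z',cp[:2]@e,cp[:2]@n,cp[2])
for nm in ['scene','top']:
    im,W=cloud(nm); P=W.reshape(-1,3); s=P[:,:2]@e-tp[:2]@e; t=P[:,:2]@n-tp[:2]@n; z=P[:,2]-tp[2]
    for lo in range(30,260,20):
        k=(z>=lo)&(z<lo+20)&(abs(t)<115)&(abs(s)<78)&(P[:,2]<700)
        if k.sum()>3: print(nm,lo,k.sum(),np.round(np.percentile(s[k],[1,99,100])))
```

```text
cam rel s,t,z 65.72612223527362 0.293300117261623 146.25372856777682
scene 30 16 [ 1. 68. 78.]
scene 50 256 [-32.  39.  39.]
scene 70 634 [-26.  38.  39.]
scene 90 1241 [-32.  38.  39.]
scene 110 151 [-19.  28.  29.]
scene 130 67 [17. 39. 39.]
scene 150 445 [-19.  39.  39.]
scene 170 185 [-20.  41.  41.]
scene 190 344 [-27.  41.  41.]
scene 210 290 [-19.  45.  46.]
scene 230 353 [-18.  43.  46.]
scene 250 438 [-25.  61.  63.]
top 70 66 [-34.  38.  38.]
top 90 287 [-32.  38.  39.]
top 110 26 [-19.  25.  26.]
top 130 46 [-31.  35.  36.]
top 150 224 [-33.  38.  39.]
top 170 25 [-32.  36.  37.]
top 190 72 [-35.  36.  37.]
top 210 47 [-30.  30.  30.]
top 230 35 [-25.  25.  27.]
top 250 61 [-24.  22.  23.]
```

step_arm:
  deltas:
    - [0.3, 0.025, 0, 0.01, 0]
    - [0.3, 0.024, 0, 0.015, 0]
    - [0.3, 0, 0, 0.01, 0]
    - [0.3, 0, 0, 0.008, 0]
    - [0.3, 0, 0, 0, 0]

```text
time: 14.3
tool_pos: [578.0, 59.9, 285.7]
tcp_rot: [-3.14, 0.0, 1.413]
contact_force: [0.3, 0.1, -1.3]
grip_width: 69.6
finger_force: 30.0
```

Run:
```python
from h import *
o=bot.get_obs(); print(o['tool_pos'],o['contact_force'])
# path of contact point: floor x=-71,z=24 -> axle frame (-71,94)
def p(q,x=-71,z=94):
    a=np.radians(8)-q; return np.array([x*np.cos(a)+z*np.sin(a), z*np.cos(a)-x*np.sin(a)])
Q=np.array([0,.05,.1,.15,.2,.25,.3,.35,.4,.45,.5,.55,.6]); X=np.array([p(q) for q in Q])
print(np.c_[Q,np.round(X,1)]); print(np.round(np.diff(X,axis=0)/500,4).tolist())
```

```text
[577.97173897  59.89918876 285.73316973] [ 0.26186884  0.11401656 -1.2756014 ]
[[ 0.000e+00 -5.720e+01  1.030e+02]
 [ 5.000e-02 -6.230e+01  1.000e+02]
 [ 1.000e-01 -6.720e+01  9.670e+01]
 [ 1.500e-01 -7.200e+01  9.330e+01]
 [ 2.000e-01 -7.650e+01  8.950e+01]
 [ 2.500e-01 -8.090e+01  8.560e+01]
 [ 3.000e-01 -8.510e+01  8.150e+01]
 [ 3.500e-01 -8.910e+01  7.710e+01]
 [ 4.000e-01 -9.280e+01  7.260e+01]
 [ 4.500e-01 -9.630e+01  6.780e+01]
 [ 5.000e-01 -9.960e+01  6.290e+01]
 [ 5.500e-01 -1.026e+02  5.790e+01]
 [ 6.000e-01 -1.054e+02  5.270e+01]]
[[-0.0101, -0.006], [-0.0098, -0.0065], [-0.0095, -0.007], [-0.0091, -0.0074], [-0.0088, -0.0079], [-0.0084, -0.0083], [-0.0079, -0.0087], [-0.0075, -0.0091], [-0.007, -0.0095], [-0.0065, -0.0098], [-0.006, -0.0101], [-0.0055, -0.0104]]
```

step_arm:
  deltas:
    - [0.3, 0, 0, 0.005, 0]
    - [0.3, 0, 0, 0.004, 0]
    - [0.3, 0, 0, 0, 0]
    - [0.3, 0, 0, 0, 0]

```text
time: 14.7
tool_pos: [578.4, 59.7, 282.3]
tcp_rot: [3.141, -0.0, 1.413]
contact_force: [-0.1, -0.7, -0.5]
grip_width: 69.6
finger_force: 30.0
```

step_arm:
  deltas:
    - [0.3, 0, 0, 0.004, 0]
    - [0.3, 0, 0, 0.002, 0]
    - [0.3, 0, 0, 0, 0]

```text
time: 15.0
tool_pos: [578.5, 59.9, 281.1]
tcp_rot: [3.139, -0.0, 1.413]
contact_force: [-3.0, 0.0, 6.7]
grip_width: 69.7
finger_force: 30.0
```

step_arm:
  deltas:
    - [0.3, -0.005, 0, 0.004, 0]
    - [0.3, -0.005, 0, 0.004, 0]
    - [0.3, -0.005, 0, 0.0035, 0]
    - [0.3, -0.005, 0, 0.0035, 0]
    - [0.3, -0.005, 0, 0.0035, 0]
    - [0.3, -0.005, 0, 0.0035, 0]
    - [0.3, -0.0045, 0, 0.004, 0]
    - [0.3, -0.0045, 0, 0.004, 0]

```text
time: 15.8
tool_pos: [575.5, 40.3, 266.7]
tcp_rot: [3.138, 0.0, 1.413]
contact_force: [-4.0, -0.4, 11.4]
grip_width: 69.6
finger_force: 30.0
```

```bash
cat > look.py <<'E'
from h import *
import sys
o=bot.get_obs(); tp=o['tool_pos']
a=np.radians(81);e=np.array([np.cos(a),np.sin(a)]);n=np.array([-e[1],e[0]])
print('tcp s,t,z',np.round([tp[:2]@e,tp[:2]@n,tp[2]],1),np.round(o['contact_force'],1),o['grip_width'])
im,W=cloud('scene'); P=W.reshape(-1,3); c=im.reshape(-1,3).astype(int); s=P[:,:2]@e; t=P[:,:2]@n; z=P[:,2]
cv2.imwrite('pics/'+sys.argv[1],cv2.resize(im[150:330,120:360,::-1],None,fx=3,fy=3))
# floor pitch: orange points inside bowl
k=(abs(t+563)<45)&(s>110)&(s<250)&(z>90)&(z<172)&(c[:,0]>c[:,2]*1.7)&(c[:,0]>c[:,1]*1.5)
if k.sum()>30:
    f=np.polyfit(s[k],z[k],1); r=abs(np.polyval(f,s[k])-z[k])<4; f=np.polyfit(s[k][r],z[k][r],1); print('floor slope deg',np.degrees(np.arctan(f[0])),'q~',np.radians(8)+np.arctan(f[0]),r.sum())
# card bottom
k=(abs(s-tp[:2]@e-2)<12)&(abs(t+563)<62)&(z>tp[2]-110)&(z<tp[2]-30)&(abs(c[:,0]-c[:,2])<45)
for lo in range(-110,-30,20):
    m=k&(z>tp[2]+lo)&(z<tp[2]+lo+20)
    if m.sum()>5: print('card',lo,m.sum(),np.round(np.median(s[m])-tp[:2]@e,1),round(z[m].min(),1))
E
python3 look.py s3.png
```

```text
tcp s,t,z [ 129.8 -562.1  266.7] [-4.  -0.4 11.4] 69.62236223680436
floor slope deg 4.269341150749569 q~ 0.21414040013100993 881
card -110 17 1.7 171.1
card -90 131 2.1 177.1
card -70 143 2.4 196.7
card -50 112 2.4 216.8
```

step_arm:
  deltas:
    - [0.3, -0.0044, 0, 0.004, 0]
    - [0.3, -0.0044, 0, 0.004, 0]
    - [0.3, -0.0042, 0, 0.0042, 0]
    - [0.3, -0.0042, 0, 0.0042, 0]
    - [0.3, -0.004, 0, 0.0044, 0]
    - [0.3, -0.004, 0, 0.0044, 0]
    - [0.3, -0.0038, 0, 0.0046, 0]
    - [0.3, -0.0038, 0, 0.0046, 0]

```text
time: 16.65
tool_pos: [573.2, 23.5, 248.8]
tcp_rot: [3.138, 0.001, 1.413]
contact_force: [-0.4, -2.1, 7.4]
grip_width: 69.5
finger_force: 30.0
```

step_arm:
  deltas:
    - [0.3, 0, 0, 0, 0]
    - [0.3, 0, 0, 0, 0]
    - [0.3, 0, 0, 0, 0]
    - [0.3, 0, 0, 0, 0]
    - [0.3, 0, 0, 0, 0]

```text
time: 17.15
tool_pos: [573.3, 23.6, 248.9]
tcp_rot: [3.138, 0.001, 1.413]
contact_force: [-0.7, -2.7, 6.6]
grip_width: 69.7
finger_force: 30.0
```

```bash
python3 look.py s4.png
```

```text
tcp s,t,z [ 113.  -562.5  248.9] [-0.7 -2.7  6.6] 69.70078436397237
floor slope deg 15.573424489464587 q~ 0.41143387331142034 697
card -110 45 -2.6 147.8
card -90 116 -1.6 158.9
card -70 120 -0.4 179.1
card -50 76 0.6 199.1
```

View pics/s4.png

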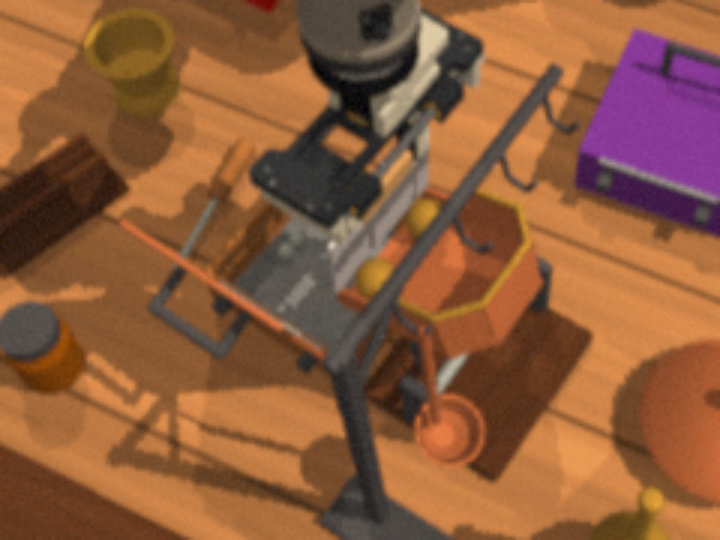

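The knobs are held behind the card at (423,215) and (375,278). Balls are visible in the box near (290,245), so I'll count them by height.

```bash
cat > cnt.py <<'E'
from h import *
import sys
a=np.radians(81);e=np.array([np.cos(a),np.sin(a)]);n=np.array([-e[1],e[0]])
out=[]
for nm in ['scene','top']:
    im,W=cloud(nm); s=W[...,:2]@e; t=W[...,:2]@n; z=W[...,2]
    k=(abs(s-38)<77)&(abs(t+567.5)<77)
    m=(k&(z>13)&(z<30)).astype(np.uint8); N,l,st,ce=cv2.connectedComponentsWithStats(m)
    print(nm,'box px',k.sum(),[(st[i,4],np.round([s[l==i].mean(),t[l==i].mean(),z[l==i].max()]).tolist()) for i in range(1,N) if st[i,4]>3])
    b=(s>100)&(s<290)&(abs(t+563)<58)&(z>90)&(z<200)&(abs(im[...,0].astype(int)-im[...,2])<30)
    print('grey in bowl',b.sum(), np.round([s[b].mean(),t[b].mean(),z[b].mean()]) if b.sum() else '')
    c=np.argwhere(k); v0,u0=np.maximum(c.min(0)-25,0); out.append(cv2.resize(im[v0:v0+100,u0:u0+130,::-1],(390,300)))
cv2.imwrite('pics/'+sys.argv[1],np.hstack(out))
E
python3 cnt.py c1.png
```

```text
scene box px 4058 [(np.int32(37), [-15.0, -566.0, 20.0]), (np.int32(11), [62.0, -524.0, 19.0]), (np.int32(8), [44.0, -578.0, 20.0])]
grey in bowl 262 [ 112. -565.  177.]
top box px 2118 [(np.int32(5), [-2.0, -644.0, 30.0]), (np.int32(7), [-28.0, -643.0, 27.0]), (np.int32(4), [53.0, -575.0, 17.0]), (np.int32(28), [-16.0, -561.0, 27.0])]
grey in bowl 5 [ 207. -575.  154.]
```

View pics/c1.png

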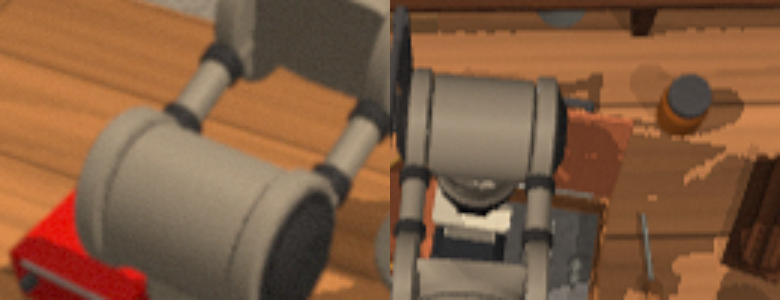

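Run:
```python
from h import *
a=np.radians(81);e=np.array([np.cos(a),np.sin(a)]);n=np.array([-e[1],e[0]])
im,W=cloud('scene'); s=W[...,:2]@e; t=W[...,:2]@n; z=W[...,2]
k=(abs(s-38)<77)&(abs(t+567.5)<77)&(z>9)&(z<30)
N,l,st,ce=cv2.connectedComponentsWithStats(k.astype(np.uint8))
for i in range(1,N):
    x,y,w,h,A=st[i]
    if A>6:
        print(i,st[i]); 
        for r in range(y,y+h): print(' '.join('%3d'%z[r,c] if l[r,c]==i else '  .' for c in range(x,x+w)))
```

```text
3 [249 225   4   5  12]
  .   .  13  18
  .  21  18  20
  .  17  20   .
 20  15  17   .
 14  10   .   .
4 [212 226   9  10  47]
  .   .   .   .   .   .   .   9   .
  .   .   .   .  17  17  15  14   .
  .   .   .   .  16  19  17  19  18
  .   .   .   .  13  17  16  17  15
  .   .   .   .  16  13  19  11  12
  .  14  23  19  14   9   9   9   .
 18  21  19  17  17   .   .   .   .
 16  19  17  17  17  10   .   .   .
 10  13  16  16  16   .   .   .   .
  .  13  12  12  10   .   .   .   .
18 [226 241   5   7  20]
  .   .  13  22   .
  .  14  18  21  19
  .  14  21  17  20
  .  16  15  19  16
  9   .  15  15  13
  .   .   .  11   .
  .   .   9   .   .
```

All four balls are in the box, two of them touching. I'm letting the bowl back up along the same arc.

step_arm:
  deltas:
    - [0.3, 0.0038, 0, -0.0046, 0]
    - [0.3, 0.0038, 0, -0.0046, 0]
    - [0.3, 0.004, 0, -0.0044, 0]
    - [0.3, 0.004, 0, -0.0044, 0]
    - [0.3, 0.0042, 0, -0.0042, 0]
    - [0.3, 0.0042, 0, -0.0042, 0]
    - [0.3, 0.0044, 0, -0.004, 0]
    - [0.3, 0.0044, 0, -0.004, 0]

```text
time: 18.15
tool_pos: [575.8, 39.9, 266.3]
tcp_rot: [3.138, 0.001, 1.413]
contact_force: [-1.9, -1.6, 8.1]
grip_width: 69.6
finger_force: 30.0
```

step_arm:
  deltas:
    - [0.3, 0.0045, 0, -0.004, 0]
    - [0.3, 0.0045, 0, -0.004, 0]
    - [0.3, 0.005, 0, -0.0035, 0]
    - [0.3, 0.005, 0, -0.0035, 0]
    - [0.3, 0.005, 0, -0.0035, 0]
    - [0.3, 0.005, 0, -0.0035, 0]
    - [0.3, 0.004, 0, -0.004, 0]
    - [0.3, 0.004, 0, -0.004, 0]

```text
time: 18.95
tool_pos: [578.6, 58.7, 281.4]
tcp_rot: [3.138, -0.0, 1.413]
contact_force: [-2.6, -0.4, 7.3]
grip_width: 69.3
finger_force: 30.0
```

step_arm:
  deltas:
    - [0.3, 0, 0, -0.006, 0]
    - [0.3, 0, 0, -0.006, 0]
    - [0.3, 0, 0, -0.01, 0]
    - [0.3, 0, 0, -0.015, 0]
    - [0.3, -0.01, 0, -0.015, 0]
    - [0.3, -0.02, 0, -0.005, 0]
    - [0.3, -0.02, 0, 0, 0]
    - [0.3, 0, 0, 0, 0]

```text
time: 19.75
tool_pos: [574.0, 32.4, 307.6]
tcp_rot: [-3.141, 0.001, 1.411]
contact_force: [0.3, 0.4, -2.1]
grip_width: 69.7
finger_force: 30.0
```

```bash
python3 look.py s5.png
python3 - <<'E'
from h import *
go(614,-350.3,316,68.8)
E
```

```text
tcp s,t,z [ 121.8 -561.9  307.6] [ 0.3  0.4 -2.1] 69.65515394825337
floor slope deg -7.8262162333958205 q~ 0.0030330989137603015 1110
card -110 38 -2.3 208.5
card -90 132 -1.4 217.8
card -70 152 -0.2 237.7
card -50 105 0.8 257.7
shift [-0.7444  0.2007 -0.0171] rows>= 7.7 turn 0.134
```

View pics/s5.png

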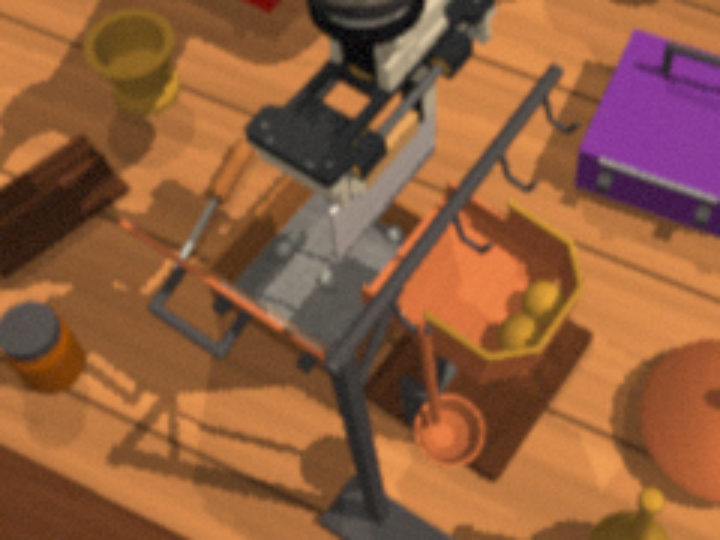

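The bowl is back at rest, with both knobs in it at (540,300) and (518,330), and four balls in the box. The card has tilted about 4°, so I'll shift the insertion point 4 mm to compensate.

step_arm:
  deltas:
    - [0.3, -0.05, 0.013, -0.01, 0]
    - [0.3, -0.08, 0.022, -0.007, 0]
    - [0.3, -0.08, 0.022, 0, 0]
    - [0.3, -0.08, 0.022, 0, 0]
    - [0.3, -0.08, 0.022, 0, 0]
    - [0.3, -0.08, 0.022, 0, 0]
    - [0.3, -0.08, 0.022, 0, 0]
    - [0.3, -0.08, 0.022, 0, 0]

```text
time: 20.6
tool_pos: [608.7, -281.7, 315.8]
tcp_rot: [-3.141, -0.001, 1.413]
contact_force: [1.9, 0.5, -1.5]
grip_width: 69.3
finger_force: 30.0
```

step_arm:
  deltas:
    - [0.3, -0.08, 0.02, 0, 0]
    - [0.3, -0.04, 0.012, 0, 0]
    - [0.3, 0, 0, 0, 0.05]
    - [0.3, 0, 0, 0, 0.05]
    - [0.3, 0, 0, 0, 0.034]
    - [0.3, 0, 0, 0, 0]
    - [0.3, 0, 0, 0, 0]

```text
time: 21.3
tool_pos: [615.2, -341.8, 315.8]
tcp_rot: [-3.141, -0.0, 1.204]
contact_force: [0.3, 0.4, -1.0]
grip_width: 69.8
finger_force: 30.0
```

```bash
cat > ck.py <<'E'
from h import *
o=bot.get_obs(); tp=o['tool_pos']; print(np.round(tp,1),np.degrees(o['tcp_rot']),np.round(o['contact_force'],1))
go(615.1,-346.5,175,68.8); go(615.1,-346.5,111,68.8)
a=np.radians(68.8);e=np.array([np.cos(a),np.sin(a)]);n=np.array([-e[1],e[0]])
r=np.array([617.8,-351.5]); print('tcp rel rack',(tp[:2]-r)@e,(tp[:2]-r)@n)
for nm in ['scene','wrist']:
    im,W=cloud(nm); P=W.reshape(-1,3); s=(P[:,:2]-r)@e; t=(P[:,:2]-r)@n; z=P[:,2]; c=im.reshape(-1,3).astype(int)
    for lo in range(-110,-20,15):
        m=(z>tp[2]+lo)&(z<tp[2]+lo+15)&(abs(s)<20)&(abs(t)<62)
        if m.sum()>5: print(nm,'card',lo,m.sum(),np.round(np.percentile(s[m],[5,50,95]),1),np.round(np.percentile(t[m],[0,100])),round(z[m].min(),1))
E
python3 ck.py
```

```text
[ 615.2 -341.8  315.8] [-1.79960707e+02 -2.04996222e-02  6.89961096e+01] [ 0.3  0.4 -1. ]
shift [-0.0089  0.0032  0.2815] rows>= 2.8 turn 0.002
shift [-0.0089  0.0032  0.4095] rows>= 4.1 turn 0.002
tcp rel rack 8.106509469676167 5.947010800000564
scene card -110 53 [4.  6.1 8.4] [-60.  55.] 214.7
scene card -95 194 [4.6 6.8 9. ] [-60.  62.] 220.8
scene card -80 213 [5.4 7.8 9.8] [-61.  61.] 235.8
scene card -65 207 [ 6.7  8.7 10.6] [-61.  62.] 250.9
scene card -50 219 [ 7.3  9.3 11.5] [-60.  61.] 265.8
scene card -35 160 [ 8.1 10.4 16.9] [-61.  61.] 280.9
wrist card -110 121 [4.3 4.5 4.8] [-57.  61.] 217.4
wrist card -95 808 [4.6 5.1 5.5] [-58.  62.] 220.8
wrist card -80 986 [5.4 5.9 6.4] [-58.  61.] 235.8
wrist card -65 1201 [6.2 6.7 7.2] [-58.  62.] 250.8
wrist card -50 797 [7.  7.4 7.8] [-58.  62.] 265.8
wrist card -35 249 [ 7.9 14.5 14.9] [-59.  61.] 280.9
```

step_arm:
  deltas:
    - [0.3, -0.009, 0.003, 0.05, 0.002]
    - [0.3, 0, 0, 0.07, 0]
    - [0.3, 0, 0, 0.07, 0]
    - [0.3, 0, 0, 0.06, 0]
    - [0.3, 0, 0, 0.03, 0]
    - [0.3, 0, 0, 0.02, 0]
    - [0.3, 0, 0, 0.02, 0]
    - [0.3, 0, 0, 0.02, 0]

```text
time: 22.2
tool_pos: [615.4, -346.9, 146.5]
tcp_rot: [3.14, 0.0, 1.2]
contact_force: [-0.4, -0.1, -1.7]
grip_width: 69.8
finger_force: 30.0
```

step_arm:
  deltas:
    - [0.3, 0, 0, 0.02, 0]
    - [0.3, 0, 0, 0.015, 0]
    - [0.3, 0, 0, 0.012, 0]
    - [0.3, 0, 0, 0.008, 0]
    - [0.3, 0, 0, 0, 0]

```text
time: 22.7
tool_pos: [614.8, -346.5, 118.1]
tcp_rot: [-3.141, -0.0, 1.2]
contact_force: [0.4, 0.9, -1.8]
grip_width: 69.6
finger_force: 30.0
```

step_arm:
  deltas:
    - [0.3, 0, 0, 0.006, 0]
    - [0.3, 0, 0, 0.005, 0]
    - [0.3, 0, 0, 0.002, 0]
    - [0.3, 0, 0, 0, 0]

```text
time: 23.1
tool_pos: [614.9, -346.6, 112.1]
tcp_rot: [-3.141, -0.0, 1.199]
contact_force: [-0.7, -0.3, -2.5]
grip_width: 69.6
finger_force: 30.0
```

Next I'll lower it until it touches, then open to 90 mm and rise.

step_arm:
  deltas:
    - [0.3, 0, 0, 0.002, 0]
    - [0.3, 0, 0, 0, 0]
    - [0.8, 0, 0, 0, 0]
    - [0.95, 0, 0, 0, 0]
    - [0.95, 0, 0, 0, 0]
    - [0.95, 0, 0, 0, 0]
    - [0.95, 0, 0, 0, 0]
    - [0.95, 0, 0, 0, 0]

```text
time: 23.9
tool_pos: [615.0, -346.7, 111.2]
tcp_rot: [3.142, -0.0, 1.199]
contact_force: [-0.3, -0.2, 0.1]
grip_width: 86.8
finger_force: 0.0
```

step_arm:
  deltas:
    - [0.95, 0, 0, -0.02, 0]
    - [0.95, 0, 0, -0.04, 0]
    - [0.95, 0, 0, -0.08, 0]
    - [0.95, 0, 0, -0.08, 0]
    - [0.95, 0, 0, -0.08, 0]
    - [0.95, 0, 0, 0, 0]
    - [0.95, 0, 0, 0, 0]

```text
time: 24.6
tool_pos: [615.2, -346.8, 263.1]
tcp_rot: [3.138, 0.001, 1.2]
contact_force: [0.1, 0.1, -0.9]
grip_width: 86.9
finger_force: 0.0
```

Run:
```python
from h import *
o=bot.get_obs(); print(np.round(o['tool_pos'],1),np.round(o['contact_force'],1),o['grip_width'])
a=np.radians(68.8);e=np.array([np.cos(a),np.sin(a)]);n=np.array([-e[1],e[0]]); r=np.array([617.8,-351.5])
for nm in ['wrist','scene']:
    im,W=cloud(nm); P=W.reshape(-1,3); s=(P[:,:2]-r)@e; t=(P[:,:2]-r)@n; z=P[:,2]
    for lo,hi in [(60,85),(85,97),(104,125)]:
        m=(abs(s)<30)&(abs(t)<80)&(z>lo)&(z<hi)
        if m.sum()>5: print(nm,lo,m.sum(),'s',np.round(np.percentile(s[m],[5,50,95]),1),'t',np.round(np.percentile(t[m],[1,99]),1),'z',np.round(np.percentile(z[m],[5,50,95]),1))
# lid open angle, bowl
a=np.radians(81);e=np.array([np.cos(a),np.sin(a)]);n=np.array([-e[1],e[0]])
c=im.reshape(-1,3).astype(int); s=P[:,:2]@e; t=P[:,:2]@n; red=c[:,0]>c[:,2]*1.7
m=red&(abs(s-38)<70)&(t<-635)&(t>-720)&(z>70)&(z<240)
f=np.polyfit(z[m],-t[m],1); print('lid',m.sum(),np.pi/2+np.arctan(f[0]),z[m].max())
k=(abs(t+563)<45)&(s>110)&(s<250)&(z>90)&(z<172)&red&(c[:,0]>c[:,1]*1.5); f=np.polyfit(s[k],z[k],1); print('bowl slope',np.degrees(np.arctan(f[0])))
```

```text
[ 615.2 -346.8  263.1] [ 0.1  0.1 -0.9] 86.92690631274053
wrist 60 101 s [ 7.6 10.4 10.8] t [-59.2  67.8] z [65.5 75.6 77.6]
wrist 85 362 s [ 8.3 15.3 17.9] t [-59.2  68.3] z [86.1 90.8 92.3]
wrist 104 1358 s [13.6 20.8 27.6] t [-29.   38.3] z [105.3 108.3 110.1]
scene 60 119 s [12.4 15.2 20.3] t [-61.2  65.1] z [60.5 68.5 84.1]
scene 85 79 s [17.7 25.4 28.7] t [-59.7  65.1] z [86.3 89.7 94.9]
scene 104 103 s [17.2 23.1 29.4] t [-30.8  35.5] z [104.6 107.4 109.7]
lid 173 1.4629273839778663 223.52055381061675
bowl slope -7.387230936939502
```

The card is released but leans about 19°, too near the 20° limit. I'll regrip it across its thickness to square it upright, and check the lid angle properly.

step_arm:
  deltas:
    - [1, 0, 0, 0, -0.09]
    - [1, 0, 0, 0, -0.09]
    - [1, 0, 0, 0, -0.09]
    - [1, 0, 0, 0, -0.09]
    - [1, 0, 0, 0, -0.09]
    - [1, 0, 0, 0, -0.09]
    - [1, 0, 0, 0, -0.09]
    - [1, 0, 0, 0, -0.09]

```text
time: 25.5
tool_pos: [614.5, -346.3, 259.0]
tcp_rot: [-3.141, -0.004, 2.336]
contact_force: [0.1, -0.2, -0.1]
grip_width: 91.7
finger_force: 0.0
```

step_arm:
  deltas:
    - [1, 0, 0, 0, -0.09]
    - [1, 0, 0, 0, -0.09]
    - [1, 0, 0, 0, -0.09]
    - [1, 0, 0, 0, -0.01]
    - [1, 0, 0, 0, 0]
    - [1, 0, 0, 0, 0]

```text
time: 26.1
tool_pos: [614.8, -346.6, 260.5]
tcp_rot: [3.141, -0.001, 2.768]
contact_force: [-0.2, -0.6, 0.3]
grip_width: 92.1
finger_force: 0.0
```

Run:
```python
from h import *
o=bot.get_obs(); print(np.round(o['tool_pos'],1),np.degrees(o['tcp_rot']))
go(613.5,-349.6,140,158.8); go(613.5,-349.6,97,158.8)
for nm in ['scene','top']:
    im,W=cloud(nm); P=W.reshape(-1,3)
    a=np.radians(81);e=np.array([np.cos(a),np.sin(a)]);n=np.array([-e[1],e[0]])
    c=im.reshape(-1,3).astype(int); s=P[:,:2]@e; t=P[:,:2]@n; z=P[:,2]; red=c[:,0]>c[:,2]*1.7
    for lo in range(70,230,20):
        m=red&(abs(s-38)<70)&(t<-630)&(t>-730)&(z>lo)&(z<lo+20)
        if m.sum()>4: print(nm,lo,m.sum(),np.round(np.percentile(t[m],[5,50,95])),np.round(np.median(z[m])))
```

```text
[ 614.8 -346.6  260.5] [ 1.79977648e+02 -6.94387442e-02  1.58566702e+02]
shift [ 2.000e-04 -6.600e-03  2.409e-01] rows>= 2.4 turn -0.003
shift [ 2.000e-04 -6.600e-03  3.269e-01] rows>= 3.3 turn -0.003
scene 170 25 [-714. -702. -693.] 177.0
scene 210 146 [-702. -700. -696.] 218.0
top 70 117 [-660. -656. -652.] 80.0
top 90 119 [-666. -661. -658.] 100.0
top 110 122 [-671. -667. -663.] 120.0
top 130 134 [-677. -673. -668.] 141.0
top 150 134 [-683. -679. -675.] 160.0
top 170 139 [-690. -684. -679.] 180.0
top 190 145 [-694. -690. -686.] 199.0
top 210 140 [-701. -696. -692.] 218.0
```

step_arm:
  deltas:
    - [1, 0, -0.0066, 0.08, 0]
    - [1, 0, 0, 0.08, 0]
    - [1, 0, 0, 0.08, 0]
    - [1, 0, 0, 0.05, 0]
    - [1, 0, 0, 0.037, 0]
    - [1, 0, 0, 0, 0]
    - [0.5, 0, 0, 0, 0]
    - [0.4, 0, 0, 0, 0]

```text
time: 27.0
tool_pos: [614.5, -350.3, 99.6]
tcp_rot: [-3.141, 0.003, 2.77]
contact_force: [-0.3, -0.1, 0.1]
grip_width: 80.5
finger_force: 0.0
```

step_arm:
  deltas:
    - [0.3, 0, 0, 0, 0]
    - [0.3, 0, 0, 0, 0]
    - [0.2, 0, 0, 0, 0]
    - [0.1, 0, 0, 0, 0]
    - [0.1, 0, 0, 0, 0]
    - [0.1, 0, 0, 0, 0]
    - [0.1, 0, 0, 0, 0]
    - [0.1, 0, 0, 0, 0]

```text
time: 27.8
tool_pos: [613.7, -349.8, 97.6]
tcp_rot: [-3.142, -0.0, 2.77]
contact_force: [-1.4, -2.7, 2.1]
grip_width: 16.2
finger_force: 20.9
```

step_arm:
  deltas:
    - [0.1, 0, 0, 0, 0]
    - [0.1, 0, 0, 0.002, 0]
    - [0.1, 0, 0, 0, 0]
    - [0.1, 0, 0, 0, 0]
    - [0.19, 0, 0, 0, 0]
    - [0.19, 0, 0, 0, 0]
    - [0.19, 0, 0, 0, 0]
    - [0.19, 0, 0, 0, 0]

```text
time: 28.6
tool_pos: [613.8, -349.7, 96.4]
tcp_rot: [3.141, -0.0, 2.77]
contact_force: [0.5, -0.0, -0.8]
grip_width: 17.4
finger_force: 0.0
```

step_arm:
  deltas:
    - [0.22, 0, 0, 0, 0]
    - [0.22, 0, 0, 0, 0]
    - [0.26, 0, 0, 0, 0]
    - [0.3, 0, 0, 0, 0]
    - [0.5, 0, 0, 0, 0]
    - [0.8, 0, 0, 0, 0]
    - [0.8, 0, 0, 0, 0]
    - [0.8, 0, 0, 0, 0]

```text
time: 29.4
tool_pos: [613.8, -349.7, 96.7]
tcp_rot: [3.142, 0.0, 2.77]
contact_force: [0.4, 1.3, -0.2]
grip_width: 55.0
finger_force: 0.0
```

step_arm:
  deltas:
    - [0.8, 0, 0, -0.03, 0]
    - [0.8, 0, 0, -0.06, 0]
    - [0.8, 0, 0, -0.08, 0]
    - [0.8, 0, 0, -0.08, 0]
    - [0.8, 0, 0, -0.08, 0]
    - [0.8, 0, 0, 0, 0]
    - [0.8, 0, 0, 0, 0]

```text
time: 30.1
tool_pos: [614.0, -349.9, 264.0]
tcp_rot: [-3.141, 0.004, 2.77]
contact_force: [-0.0, 0.7, -0.1]
grip_width: 73.7
finger_force: 0.0
```

```bash
cat > fin.py <<'E'
from h import *
o=bot.get_obs(); print(np.round(o['tool_pos'],1),np.round(o['contact_force'],1),o['grip_width'],o['time'])
a=np.radians(68.8);e=np.array([np.cos(a),np.sin(a)]);n=np.array([-e[1],e[0]]); r=np.array([617.8,-351.5])
for nm in ['wrist','scene']:
    im,W=cloud(nm); P=W.reshape(-1,3); s=(P[:,:2]-r)@e; t=(P[:,:2]-r)@n; z=P[:,2]
    for lo,hi in [(60,85),(85,97),(104,125)]:
        m=(abs(s)<30)&(abs(t)<80)&(z>lo)&(z<hi)
        if m.sum()>5: print(nm,lo,m.sum(),'s',np.round(np.percentile(s[m],[5,50,95]),1),'t',np.round(np.percentile(t[m],[1,99]),1),'z',np.round(np.percentile(z[m],[5,50,95]),1))
E
python3 fin.py; python3 cnt.py c2.png
```

```text
[ 614.  -349.9  264. ] [-0.   0.7 -0.1] 73.67716883494654 30.1
wrist 85 243 s [-0.6  0.4  2.3] t [-58.8  69.2] z [92.1 93.4 94.8]
wrist 104 1359 s [-6.6  1.3  8.3] t [-28.4  39.5] z [109.  111.1 112.4]
scene 60 227 s [2.2 4.4 7.1] t [-61.2  65.7] z [61.3 70.7 82.9]
scene 85 111 s [ 1.8  6.3 11. ] t [-60.7  65.7] z [85.9 91.1 95.8]
scene 104 141 s [-4.   5.6 11.3] t [-31.7  35.7] z [105.4 109.9 112.5]
scene box px 1710 [(np.int32(20), [63.0, -498.0, 25.0]), (np.int32(40), [-16.0, -566.0, 22.0]), (np.int32(22), [40.0, -577.0, 23.0])]
grey in bowl 0 
top box px 1208 [(np.int32(14), [16.0, -643.0, 29.0]), (np.int32(12), [39.0, -575.0, 24.0]), (np.int32(17), [-16.0, -569.0, 27.0])]
grey in bowl 0
```

```bash
python3 -c "
from plant import bot
print(bot.close_job())"
```

```text
the job is handed in; nothing more can be done
None
```

I handed the job in at about 30 s with no verdict returned; my last checks showed the lid on its stop at about 1.85 rad, four balls in the box, both knobs in the level bowl, and the card released and upright in its rack after one regrip to cure a 19° lean.

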